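# Take the baked waffle out of the waffle iron

## Robot

A 6-joint arm with a two-finger parallel gripper is mounted at the origin on a cart in front of the work surface, level with it; the furniture and walls round the work are solid. World frame = base frame: x ahead of the robot, y to its left, z up, the work surface at z = 0. Lengths are in mm, angles in rad, forces in N, time in s.
With the tool pointing down it reaches from about 325 to 900 mm from the base axis. Payload 6.1 kg.
Tool frame: the origin (TCP) lies midway between the tips of the shut fingers; the grasp point (between the pads) lies 19 mm behind it; z points along the fingers, y is the line along which they close (so a half turn about z gives the same grasp; the last joint's range is limited). The gripper opens to 85 mm and grips with 20 to 120 N. Pads are 22 mm wide; open, the fingers measure 114 mm over their backs; the gripper's body (76 mm by 85 mm) begins 54 mm behind the grasp point. The pads swing forward as they close: fully open they stand 13 mm farther back than shut.
Start: joints at [-1.465, 0.22, 1.526, -0, 1.395, -0.126], TCP at [143.574, -608.278, 201.8] pointing down, gripper open.
Joint ranges: [-2.98, 2.98], [-0.91, 2.08], [0.09, 2.57], [-1.24, 4.39], [0.2, 2.65], [-2.68, 2.68]. Speed limits (rad/s): [2.57, 2.57, 3.01, 3.14, 3.14, 3.14].

## Interface

Orientations are given as a unit quaternion [x, y, z, w].
In Python, from station import ctrl gives the robot as it stands. Calls block until the motion is done:
- ctrl.move_ptp(position, orientation): joint-space move of the TCP to a pose.
- ctrl.move_linear(position, orientation=None, max_speed=150, force_limit=None): straight line of the TCP; orientation=None keeps the orientation; max_speed is the mean speed in mm/s. With force_limit (N) it stops when the force on the tool has changed by that much, and returns True; else False.
- ctrl.set_joints(angles): joint-space move.
- ctrl.set_gripper(opening): finger opening in mm; the grip force is fixed at half the most; returns when the fingers have stopped.
- ctrl.hold(seconds).
- ctrl.solve_ik(position, orientation): joint angles nearest the present ones, or None.
- ctrl.state(): the state.
- ctrl.read_camera(name): name is "scene" or "top" or "wrist"; returns a dict with "img" (420x560x3 uint8, red, green, blue), "depth" (420x560 float32, mm along the optical axis (not along the pixel's ray), 0 where there is no reading), "K" (3x3 intrinsics, pixels), "T" (4x4, takes a point from camera to world coordinates). Camera axes: x right, y down, z forward; pixel columns grow to the right and rows downward; lengths in mm; the calibration is good to about 2 mm. A picture is of the moment at which its call begins.
A pose or a line that the arm cannot do raises ctrl.PlanningError and nothing moves.
- ctrl.close_job(): hands the job in; it is judged then, once.
The state is a dict: "time_s": time; "qpos": joint angles; "qd": joint speeds; "effort": joint torques, N m; "tool_pos": TCP position; "orientation": TCP orientation; "wrist_force": force on the tool from outside, world axes, zero at the start; "ft_torque": the same for the moment, N m; "gripper_width": finger opening in mm; "finger_force": force on a finger pad.
Only numpy, scipy, OpenCV 4.12 (cv2) and the standard library are available. Lean on these libraries where they do the work, as an engineer would, in place of code of your own. Each camera call takes 0.05 s, during which the arm holds its last target. There are 200 camera calls.

## Task

The waffle is done. Swing the lid of the waffle iron all the way back until it rests open by itself, take the waffle gently by its long sides, lift it level and straight up out of the studded baking plate, and lay it down gently, flat and the same side up, in the middle of the wire cooling rack. Do not drop it or wrench it against the iron, leave the lid open, and leave the other things on the worktop where they are.

Things in the scene. Friction and masses are not known exactly. Their poses are not given: they have to be found in the camera images.
- iron: Compact black waffle iron, steel band, 141 (x) x 136 (y) x 85 mm shut; does not slide. Origin: on the worktop under the cavity's centre; z up, x from front grip to hinge, y along the hinge. The lower plate's flat land is at z = 50 (nothing on it above 52), 34 mm wide on each y side of the open cavity: 104 (x) x 67 (y), 13 deep, 5 x 3 tapered studs 10 high on its floor.
- lid (a joint): Lid hinge: 0 = shut (as at the start), 1.83 = fully open, leaning back past upright against its stop. Little friction, no spring: the lid (0.45 kg) falls shut if let go before about 1.35, and sinks back onto the stop if let go beyond about 1.6. The lid covers the whole body, is 33 mm thick and has matching studs.
- lid_grip (a point): Middle of the lid's front grip, a black tongue 36 mm wide (along y), 16 thick, jutting 48 mm out in front of the lid; the point is 30 mm in front of the lid and moves with it. Shut, it is at x = -100, y = 0, z = 66 mm in the iron's frame, only the worktop below. Pinched by its two sides, it pivots between the fingers as the lid swings. Axes as the iron's when shut.
- iron_hinge (a point): Point on the hinge axis, in the iron's frame at x = 76, y = 0, z = 66 mm; the axis runs along the iron's y. The lid grip circles it at 176 mm. Wall cupboards hang over the worktop from x = 0.69 in the room on, 0.65 m up: once the lid is open, back the hand away toward the grip's front rather than raise it.
- waffle: Firm golden-brown waffle, 100 (x) x 63 (y) x 32 mm, 5 x 3 pockets on both faces, about 0.11 kg. Origin: centre of its underside, z up. It lies in the cavity, long side along the iron's x, underside 37 mm above the worktop, pockets over the studs with about 1.5 mm of play. With the lid open its upper 19 mm stand above the land; grip it by its straight long sides from above.
- rack: Bright wire cooling rack, 210 (x) by 170 (y) mm, standing firm on the worktop; wires run along its y. Origin: on the worktop under its centre; the tops of the wires are at z = 24 mm.
- rack_top (a point): Centre of the rack's upper face, on the wires, 24 mm above the worktop. Axes as the rack's.
- fork: Steel fork, 204 x 28 x 18 mm, lying between the iron and the rack, a bystander; origin under its middle.
- mug: White mug with a leaf pattern, 99 mm high, standing in front of the sink, a bystander; origin at the centre of its underside.
- jam_jar: Glass jar with a red lid, 71 mm wide, 85 high, standing beside the mug, a bystander; origin at the centre of its underside.

How it is judged (in metres and radians):
On the way, in this order (a step that is already met when the one before it is completed fails the run):
1. the lid is swung back past upright, the waffle still in its cavity (value of joint lid above 1.65 rad and z of waffle in the frame of iron below 0.045 m), for 0.2 s.
2. the waffle is held by the fingers, level, clear above the baking plate (z of waffle in the frame of iron above 0.058 m and angle between waffle's own z axis and vertical below 0.35 rad and contact force between the fingers and waffle above 0.5 N), for 0.1 s.
At the end, for the whole second after the job is handed in: The lid stands open beyond 1.65 rad; the waffle lies still on the wires, same side up, level within 0.08 rad and its underside within 4 mm of the wire tops, its centre within 60 mm along and 35 mm across of the rack's middle (value of joint lid above 1.65 rad and x of waffle in the frame of rack_top between -0.06 and 0.06 m and y of waffle in the frame of rack_top between -0.035 and 0.035 m and z of waffle in the frame of rack_top between -0.004 and 0.004 m and angle between waffle's own z axis and vertical below 0.08 rad and linear speed of waffle below 0.02 m/s); the robot touches nothing.
It fails at once if the waffle is let go more than 20 mm above where it is to lie (contact force between the fingers and waffle below 0.01 N and z of waffle in the frame of rack_top above 0.02 m and z of waffle in the frame of iron above 0.057 m).
It fails at once if the waffle is crushed or wrenched against the iron (over 60 N) (contact force between waffle and iron above 60 N).
It fails at once if the waffle is tipped over (angle between waffle's own z axis and vertical above 0.6 rad).
It fails at once if a bystander is pushed more than 30 mm (distance of any of jam_jar, fork, mug from where it was at the start of the episode above 0.03 m).
It also fails if it takes over 51 s, if anything falls off the work surface, if the arm or the gripper's body presses on something with over 40 N, if the wrist force passes 120 N, or if a joint passes its speed limit or range.

## Working session

There is one attempt and no reset: what is moved stays moved. The work goes in short steps, each a Python script; the robot and the scene stay as the last script left them, time stands still between calls to the robot, and variables do not carry over. Pictures are saved under pics/ and viewed, at most 10 in all, crops included, and the job is handed in when it is done.

```bash
mkdir -p pics
cat > h.py <<'E'
import numpy as np, cv2
from station import ctrl
def shot(n,f):
    c=ctrl.read_camera(n); cv2.imwrite('pics/'+f,c['img'][:,:,::-1]); np.savez('pics/'+f[:-4]+'.npz',**c); return c
def ray(c,u,v):
    d=np.linalg.inv(c['K'])@[u,v,1.]; T=np.array(c['T']); return T[:3,3],T[:3,:3]@d
def onz(c,u,v,z):
    o,d=ray(c,u,v); return o+d*(z-o[2])/d[2]
def tri(a,b):
    (o1,d1),(o2,d2)=a,b
    s=np.linalg.lstsq(np.c_[d1,-d2],o2-o1,rcond=None)[0]
    p,q=o1+s[0]*d1,o2+s[1]*d2; return (p+q)/2,np.linalg.norm(p-q)
def cloud(c):
    v,u=np.mgrid[:420,:560]; K=c['K']; z=c['depth']
    P=np.stack([(u-K[0,2])/K[0,0]*z,(v-K[1,2])/K[1,1]*z,z],-1); T=np.array(c['T'])
    return P@T[:3,:3].T+T[:3,3]
E
python3 - <<'E'
from h import *
a=shot('top','t0.png');b=shot('scene','s0.png')
for c in(a,b):print(np.round(c['T'],3),np.round(c['K'],1))
print(ctrl.state())
E
```

```text
[[-1.800000e-02 -9.960000e-01  9.100000e-02  4.158460e+02]
 [-1.000000e+00  1.800000e-02  6.000000e-03 -6.661300e+01]
 [-7.000000e-03 -9.100000e-02 -9.960000e-01  1.080048e+03]
 [ 0.000000e+00  0.000000e+00  0.000000e+00  1.000000e+00]] [[394.5   0.  284.9]
 [  0.  394.5 209.1]
 [  0.    0.    1. ]]
[[-8.14000e-01 -3.04000e-01  4.95000e-01 -3.89770e+01]
 [-5.80000e-01  3.90000e-01 -7.15000e-01  7.09597e+02]
 [ 2.40000e-02 -8.69000e-01 -4.94000e-01  6.15050e+02]
 [ 0.00000e+00  0.00000e+00  0.00000e+00  1.00000e+00]] [[430.7   0.  273.8]
 [  0.  430.7 219.8]
 [  0.    0.    1. ]]
{'time_s': 0.1, 'qpos': array([-1.46506622e+00,  2.21175881e-01,  1.52750089e+00, -1.95143700e-05,
        1.39472118e+00, -1.26048219e-01]), 'qd': array([ 1.26187346e-03, -2.60701065e-05, -1.99376393e-03, -5.77931888e-04,
       -1.29133588e-03,  2.90888288e-04]), 'effort': array([ 9.81586782e-04, -4.98240316e+01, -3.90548694e+01, -2.67889554e-04,
        5.71061857e-03, -7.53321331e-06]), 'tool_pos': array([ 143.52410887, -607.67230292,  200.78875328]), 'orientation': array([ 9.93291760e-01,  1.15631593e-01, -4.34398469e-07, -9.02698318e-04]), 'wrist_force': array([0.23217998, 0.58238361, 0.14113986]), 'ft_torque': array([-0.01814932, -0.02275415, -0.0282106 ]), 'finger_force': 0.0, 'gripper_width': 85.07034604040018}
```

View pics/t0.png

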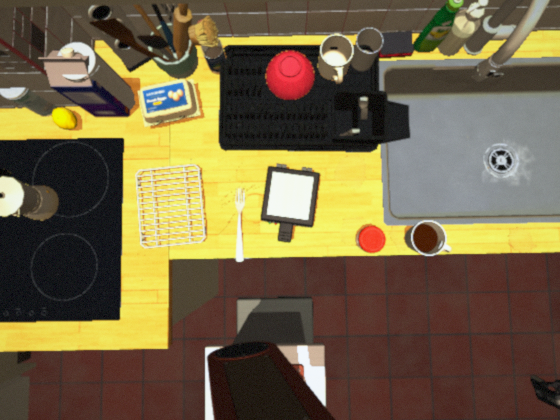

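View pics/s0.png

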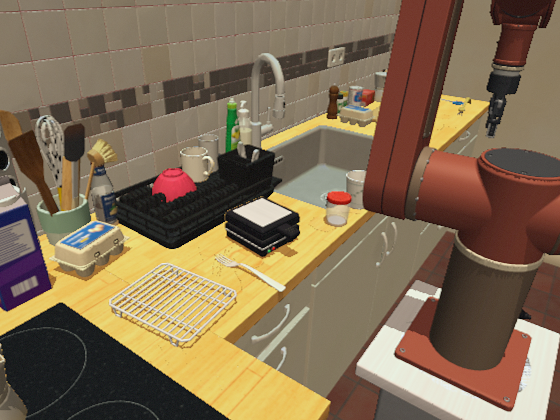

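The top view shows the iron lid's light panel at about (291,196) with its grip at (286,231). The rack is at (171,206), the fork at (239,225), the jar at (371,239) and the mug at (427,237). The scene view shows the iron shut at (262,222) and the rack at (173,300).

Run:
```python
from h import *
a=dict(np.load('pics/t0.npz'));P=cloud(a)
hsv=cv2.cvtColor(a['img'],cv2.COLOR_RGB2HSV)
m=np.zeros((420,560),np.uint8);m[160:226,255:325]=1
w=((hsv[...,1]<60)&(hsv[...,2]>150)&(m>0)).astype(np.uint8)
cs=cv2.findContours(w,0,2)[0];c=max(cs,key=cv2.contourArea);r=cv2.minAreaRect(c);print('panel',r)
zt=np.median(P[185:205,281:301,2]);print('lid z',zt)
for q in cv2.boxPoints(r):print(onz(a,*q,zt).round(1))
m[:]=0;m[220:250,270:305]=1
g=((hsv[...,2]<80)&(m>0)&(np.arange(420)[:,None]>228)).astype(np.uint8)
u=np.argwhere(g);print('grip',len(u),u.mean(0),np.median(P[g>0],0).round(1), onz(a,u.mean(0)[1],u.mean(0)[0],74))
print('rack z',np.percentile(P[170:245,140:202,2],[5,25,50,75,95]))
for q in [(137,172),(199,165),(205,243),(142,248)]:print(onz(a,*q,24).round(1))
print('table',np.median(P[180:190,330:350,2]))
o=ctrl.state()['orientation']
for x in(300,340,440,550):
  for t in(0,.3,.6,-.3):
    # tool down, fingers close along y; tilt t forward
    from scipy.spatial.transform import Rotation as R
    q=(R.from_euler('y',-t)*R.from_matrix([[0,1,0],[1,0,0],[0,0,-1]])*R.from_euler('z',np.pi/2)).as_quat()
    mm=R.from_quat(q).as_matrix()
    print(x,t,mm[:,2].round(2),mm[:,1].round(2),[ctrl.solve_ik([x,-80,z],q) is not None for z in(50,200,350)])
```

```text
panel ((289.89520263671875, 195.2860107421875), (42.55670928955078, 44.076595306396484), 7.594643592834473)
lid z 84.1451260927393
[494.9 -12.3  84.1]
[606.8 -28.7  84.1]
[ 590.2 -136.2   84.1]
[ 478.7 -118.8   84.1]
grip 76 [234.82894737 284.93421053] [442.2 -58.5  73.1] [442.47962429 -59.57300411  74.        ]
rack z [-3.71937794 -1.43510913  0.54824365 20.70294752 24.87632163]
[621.5 340.   24. ]
[637.6 171.2  24. ]
[425.8 154.7  24. ]
[415.5 323.2  24. ]
table -0.6249433133112916
300 0 [ 0.  0. -1.] [ 0. -1.  0.] [True, True, True]
300 0.3 [ 0.3   0.   -0.96] [ 0. -1.  0.] [False, False, False]
300 0.6 [ 0.56  0.   -0.83] [ 0. -1.  0.] [False, False, False]
300 -0.3 [-0.3  -0.   -0.96] [ 0. -1. -0.] [True, True, True]
340 0 [ 0.  0. -1.] [ 0. -1.  0.] [True, True, True]
340 0.3 [ 0.3   0.   -0.96] [ 0. -1.  0.] [False, True, True]
340 0.6 [ 0.56  0.   -0.83] [ 0. -1.  0.] [False, False, False]
340 -0.3 [-0.3  -0.   -0.96] [ 0. -1. -0.] [True, True, True]
440 0 [ 0.  0. -1.] [ 0. -1.  0.] [True, True, True]
440 0.3 [ 0.3   0.   -0.96] [ 0. -1.  0.] [True, True, True]
440 0.6 [ 0.56  0.   -0.83] [ 0. -1.  0.] [False, True, True]
440 -0.3 [-0.3  -0.   -0.96] [ 0. -1. -0.] [True, True, True]
550 0 [ 0.  0. -1.] [ 0. -1.  0.] [True, True, True]
550 0.3 [ 0.3   0.   -0.96] [ 0. -1.  0.] [True, True, True]
550 0.6 [ 0.56  0.   -0.83] [ 0. -1.  0.] [True, True, True]
550 -0.3 [-0.3  -0.   -0.96] [ 0. -1. -0.] [True, True, True]
```

Checks out: the panel centre is at (542,-74) and the yaw is about -8.3°. That puts the grip at (443.7,-59.5), against (442.5,-59.6) measured. I'll refine this with the wrist camera from two places.

```bash
cat >> h.py <<'E'
from scipy.spatial.transform import Rotation as R
def quat(yaw,t=0):
    "tool down, closing line along the y axis of a frame at yaw; t tilts the tool forward (+x of that frame)"
    M=np.array([[1,0,0],[0,-1,0],[0,0,-1.]])
    return (R.from_euler('z',yaw)*R.from_euler('y',-t)*R.from_matrix(M)).as_quat()
E
python3 - <<'E'
from h import *
q=quat(-.145)
for z in(200,):print(ctrl.solve_ik([440,-60,200],q))
ctrl.move_linear([143.5,-607,300]);ctrl.move_ptp([420,-57,330],q)
c=shot('wrist','w0.png');print(c['T'].round(3),c['K'][0])
ctrl.move_linear([360,-57,330]);c=shot('wrist','w1.png');print(ctrl.state()['time_s'],ctrl.state()['qpos'].round(2))
cv2.imwrite('pics/w01.png',np.hstack([cv2.imread('pics/w0.png'),cv2.imread('pics/w1.png')])[:, :, :] if 0 else cv2.resize(np.hstack([cv2.imread('pics/w0.png'),cv2.imread('pics/w1.png')]),(800,300)))
E
```

```text
[-3.13463468e-01 -2.27055359e-01  1.97620468e+00 -4.44089210e-16
  1.39244334e+00  1.40233286e+00]
[[-1.45000e-01 -9.39000e-01 -3.10000e-01  5.00657e+02]
 [-9.89000e-01  1.38000e-01  4.50000e-02 -6.95200e+01]
 [ 0.00000e+00  3.14000e-01 -9.50000e-01  5.02409e+02]
 [ 0.00000e+00  0.00000e+00  0.00000e+00  1.00000e+00]] [339.3366796    0.         287.01316389]
3.7667 [-0.37 -0.49  1.93  0.    1.7   1.34]
```

View pics/w01.png

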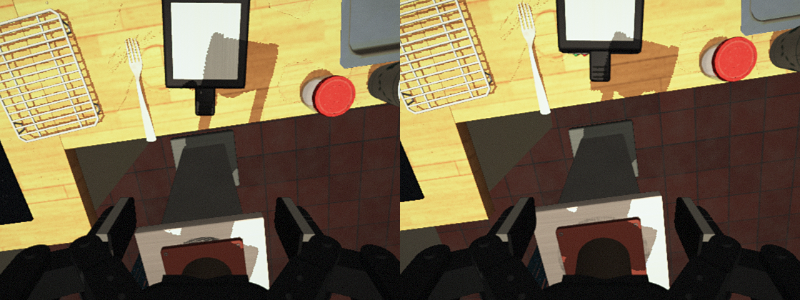

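The two wrist views show the grip tongue ending at about (286,161) and (280,112) full-scale pixels. The lid's front edge and panel are visible, and the rack, fork and jar are clear of them.

Run:
```python
from h import *
res=[]
for f,(r0,r1,c0,c1) in (('w0',(90,180,215,360)),('w1',(40,130,215,360))):
    c=dict(np.load(f'pics/{f}.npz'));g=c['img'].max(2)
    m=(g<65)
    rows=[]
    for r in range(r0,r1):
        x=np.flatnonzero(m[r,c0:c1])+c0
        rows.append((r,len(x),x.min() if len(x) else 0,x.max() if len(x) else 0))
    t=[x for x in rows if 14<x[1]<45 and x[3]-x[2]<45]
    end=t[-1][0]+.5; start=[x[0] for x in rows if x[1]>90][-1]+.5
    L=np.median([x[2] for x in t[-20:-6]])-.5;Rr=np.median([x[3] for x in t[-20:-6]])+.5
    print(f,'tongue rows',start,end,'cols',L,Rr)
    hsv=cv2.cvtColor(c['img'],cv2.COLOR_RGB2HSV)
    P=cloud(c);rr=int((start+end)/2);cc=int((L+Rr)/2)
    print(' depth at tongue',P[rr-4:rr+4,cc-4:cc+4].reshape(-1,3).mean(0).round(1))
    res.append([ray(c,cc,end),ray(c,L,end-8),ray(c,Rr,end-8),ray(c,cc,start)])
for a,b in zip(*res):
    p,e=tri(a,b);print(p.round(1),round(e,2))
```

```text
w0 tongue rows 122.5 179.5 cols 273.5 300.5
 depth at tongue [440.7 -60.3  74.6]
w1 tongue rows 73.5 113.5 cols 265.5 294.0
 depth at tongue [450.7 -60.7  74.6]
[430.7 -60.1 193.4] 1.47
[439.1 -48.9 188.6] 2.14
[435.4 -73.9 188.7] 2.03
[472.9 -64.9  53.3] 1.38
```

Run:
```python
from h import *
E=[]
for f,r0,cols in (('w0',130,(273.5,300.5)),('w1',82,(265.5,294))):
    c=dict(np.load(f'pics/{f}.npz'));g=c['img'].max(2).astype(int)
    cc=int(np.mean(cols));print(f,g[r0:r0+45,cc-5:cc+5].mean(1).astype(int))
    P=cloud(c)
    d=P[r0:r0+45,cc,2];print(d.round(0).astype(int))
    k=np.flatnonzero(d>60);e=r0+k[np.flatnonzero(np.diff(np.r_[k,999])>1)[0]]+.5
    E.append(ray(c,cc,e));print('end row',e,onz(c,cc,e,70),[onz(c,x,r0+12,74).round(1) for x in cols])
p,err=tri(*E);print('end',p.round(1),err)
```

```text
w0 [ 29  24  24  24  22  24  24  25  23  23  24  25  18  19  19  21  23  22
  16  17  19  17  18  16  22  19  18  17  19  15   6  31 162 177 182 187
 186 184 184 184 187 187 189 189 186]
[75 75 75 74 75 75 75 75 76 75 74 75 75 74 75 75 75 74 75 76 76 75 75 75
 74 75 74 76 75 74 73 70  1 -1 -1  0  1  0  0  0  0  0  1  0 -1]
end row 161.5 [426.11961924 -58.74851332  70.        ] [array([453.4, -45.8,  74. ]), array([448.5, -79. ,  74. ])]
w1 [ 66  66  66  65  68  69  68  66  70  70  46  36  37  59  70  70  71  49
  34  37  63  71  71  67  46  35  36  64  69  53  26  14  92 189 198 196
 196 194 186 173 171 178 188 190 211]
[74 74 75 75 74 74 74 76 76 74 74 75 75 76 75 74 74 77 76 74 74 74 75 74
 76 75 76 75 75 75 74 74 -1 -1 -2  0  0 -1 -1 -1  2  1  0  1  1]
end row 113.5 [426.71279263 -57.48528361  70.        ] [array([451.3, -45.1,  74. ]), array([446.4, -78.7,  74. ])]
end [426.9 -58.2  74.4] 1.2524630246544195
```

The tongue end is at (426.6,-58.1) with its top at z = 74.5, as expected. That gives the iron origin at (543,-74.7) and yaw -0.145. Now I'll grasp the grip and swing the lid open.

```bash
cat >> h.py <<'E'
YAW=-.145; O=np.array([543,-74.7,0]); IX=np.array([np.cos(YAW),np.sin(YAW),0]); Z=np.array([0,0,1.])
def gripper_pose(G,t):
    q=quat(YAW,t); return G+R.from_quat(q).as_matrix()[:,2]*19,q
def lidG(a): return O+IX*76+Z*66+176*(-np.cos(a)*IX+np.sin(a)*Z)
def st():
    s=ctrl.state();print('t',round(s['time_s'],2),s['tool_pos'].round(1),'F',s['wrist_force'].round(1),'w',round(s['gripper_width'],1),'ff',round(s['finger_force'],1))
E
python3 - <<'E'
from h import *
p,q=gripper_pose(lidG(0),0);print(p)
A=np.linspace(0,1.76,10)[1:]
ok=[ctrl.solve_ik(*gripper_pose(lidG(a),.55*a/1.76)) is not None for a in A];print(ok)
ctrl.move_ptp(p+Z*80,q);ctrl.move_linear(p,q,100,force_limit=15);st()
ctrl.set_gripper(30);st()
for a in A:
    pp,qq=gripper_pose(lidG(a),.55*a/1.76);ctrl.move_linear(pp,qq,90);st()
shot('scene','s1.png')
E
```

```text
[444.04940941 -60.25075703  47.        ]
[True, True, True, True, True, True, True, True, True]
t 5.6 [444.8 -60.5  47.8] F [-0.1 -1.1 -0.3] w 85.2 ff 0.0
t 6.17 [444.  -60.2  47. ] F [-0.5  0.2  0.1] w 30.3 ff 0.0
t 6.71 [448.5 -60.9  81.3] F [0.1 0.5 0.4] w 30.3 ff 0.0
t 7.24 [459.3 -62.5 114.1] F [-0.  -0.4 -0.4] w 30.0 ff 0.0
t 7.78 [476.8 -65.1 145.3] F [ 0.6  0.6 -0.2] w 29.9 ff 0.0
t 8.32 [499.3 -68.3 171.9] F [ 0.4  0.2 -0.3] w 29.9 ff 0.0
t 8.87 [526.6 -72.3 194. ] F [-0.2 -0.9 -0.2] w 29.8 ff 0.0
t 9.41 [557.5 -76.8 210.5] F [-0.8  0.8  0.3] w 30.2 ff 0.0
t 9.95 [591.  -81.7 220.9] F [-0.9 -0.7 -0.5] w 30.1 ff 0.0
t 10.49 [625.6 -86.7 224.8] F [-1.3  0.5 -0.4] w 30.0 ff 0.0
t 11.03 [660.4 -91.8 222.4] F [-0.5 -0.4 -0.2] w 29.9 ff 0.0
```

View pics/s1.png

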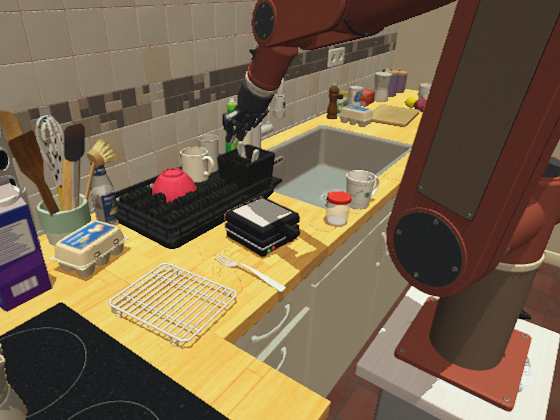

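The scene view shows the lid still shut at (262,222) with the hand empty at (245,120), so the pinch missed; the width of 30 and zero force agree. I'll go back, close again on the grip, and look.

Run:
```python
from h import *
ctrl.set_gripper(85)
p,q=gripper_pose(lidG(0),0)
ctrl.move_linear(p+Z*130,q,300);ctrl.move_linear(p,q,120,force_limit=15);st()
c=shot('wrist','w2.png')
ctrl.set_gripper(45);st();d=shot('wrist','w3.png')
cv2.imwrite('pics/w23.png',cv2.resize(np.hstack([c['img'],d['img']])[:,:,::-1],(800,300)))
```

```text
t 13.79 [444.8 -60.5  47.8] F [1.2 0.1 0.1] w 84.7 ff 0.0
t 14.32 [444.1 -60.3  47.1] F [-0.   0.5 -0.8] w 45.1 ff 0.0
```

View pics/w23.png

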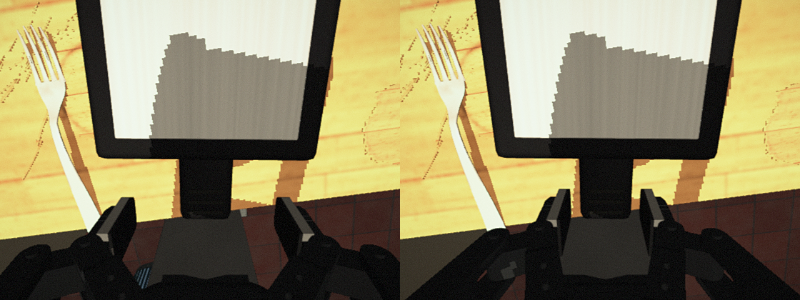

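The grip tongue ends at about (287,302) full-scale pixels. The pads are alongside its end at (775-780,300) and (915,300) in the doubled picture. I'll get pad positions from depth.

Run:
```python
from h import *
c=dict(np.load('pics/w3.npz'));P=cloud(c);k=(np.arange(560)[None]*0+1)
def px(u,v): print((u,v),P[v,u].round(1))
for u,v in [(228,270),(228,280),(225,300),(232,300),(222,330),(350,270),(352,290),(345,300),(358,300),(290,240),(290,270),(290,290),(290,300),(280,306),(290,200)]:px(u,v)
# pad point extents: points near the tool, either side in tool y
M=P-np.array([444.1,-60.3,47.1]);IY=np.array([-IX[1],IX[0],0])
x=M@IX;y=M@IY;z=P[...,2]
for s in(1,-1):
    m=(s*y>18)&(s*y<40)&(abs(x)<30)&(z>25)&(z<120)
    print(s,m.sum(),'x',np.percentile(x[m],[1,50,99]).round(1),'y',np.percentile(y[m],[1,50,99]).round(1),'z',np.percentile(z[m],[1,50,99]).round(1))
m=(abs(y)<18)&(z>55)&(z<90)&(x<28);print('tongue x',np.percentile(x[m],[0,1,99]),'y',np.percentile(y[m],[1,99]),'z',np.percentile(z[m],[1,50,99]))
```

```text
(228, 270) [459.6 -37.1  89.1]
(228, 280) [459.8 -38.7  98.4]
(225, 300) [459.4 -39.9 112.5]
(232, 300) [451.6 -39.  100.2]
(222, 330) [449.8 -37.5 116.5]
(350, 270) [451.8 -89.   88.8]
(352, 290) [452.3 -86.9 105.3]
(345, 300) [447.5 -83.9 104.1]
(358, 300) [452.1 -87.8 112. ]
(290, 240) [463.6 -64.7  75.1]
(290, 270) [448.  -62.5  74.6]
(290, 290) [436.9 -60.9  74. ]
(290, 300) [431.6 -60.1  74.5]
(280, 306) [ 110.4    3.4 -408.8]
(290, 200) [485.2 -67.7  83.8]
1 2356 x [-9.5  8.1 12.8] y [21.9 23.7 35.4] z [ 81.6 104.9 119.6]
-1 2435 x [-9.7  8.1 17.1] y [-36.1 -24.2 -18.2] z [ 69.8 104.3 119.4]
tongue x [-17.34130803 -15.84330004  27.59768932] y [-17.50188728  16.66729778] z [70.72313581 74.3171039  76.13502149]
```

The pads are well placed in x and y, but at opening 45 their lowest visible points are about 35 mm above the reported TCP. That's far more than the text says, so I'll measure tip height against opening before going deeper.

Run:
```python
from h import *
p,q=gripper_pose(lidG(0),0)
ctrl.set_gripper(85);ctrl.move_linear(p+Z*90,q,250)
IY=np.array([-IX[1],IX[0],0]);Y=[]
for w in(85,63,36,0):
    ctrl.set_gripper(w);c=shot('wrist',f'g{w}.png');s=ctrl.state();P=cloud(c)-s['tool_pos']
    x,y,z=P@IX,P@IY,P[...,2]
    for sg in(1,-1):
        m=(abs(sg*y-w/2-4)<7)&(abs(x)<16)&(z>-15)&(z<90)&(c['depth']>0)
        print(w,sg,round(s['gripper_width'],1),m.sum(),'zmin',np.percentile(z[m],[0.5,2,10]).round(1),'x',np.percentile(x[m],[2,98]).round(1),'y',np.percentile(y[m],[2,98]).round(1))
st()
cv2.imwrite('pics/g.png',np.hstack([cv2.imread(f'pics/g{w}.png')[200:,130:450] for w in(85,0)]))
```

```text
85 1 84.9 3707 zmin [43.6 45.5 51. ] x [-8.6 14.6] y [41.7 53. ]
85 -1 84.9 3602 zmin [43.4 45.4 50.8] x [-8.6 14.5] y [-53.  -42.5]
63 1 63.0 3666 zmin [36.8 39.3 46.1] x [-8.2 14.3] y [30.7 42.2]
63 -1 63.0 3488 zmin [36.7 39.3 45.7] x [-8.5 14.4] y [-42.1 -31.2]
36 1 36.1 3260 zmin [33.3 36.  43.2] x [-8.3 14.4] y [17.5 28.7]
36 -1 36.1 3125 zmin [32.9 35.5 43.2] x [-8.4 14.5] y [-28.7 -18.3]
0 1 -0.3 3493 zmin [34.7 37.  45.1] x [-8.1 14.4] y [-2.9 10.7]
0 -1 -0.3 3626 zmin [34.5 37.  45.2] x [-8.1 14.4] y [-10.6   2.8]
t 16.93 [444.  -60.3 137. ] F [ 0.5 -1.3  0. ] w -0.3 ff 0.0
```

View pics/g.png

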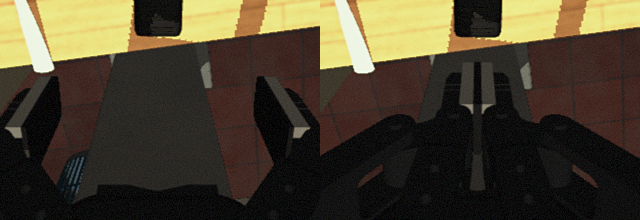

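The reported TCP is about 33 mm beyond the real fingertips: they sit 33–37 mm behind it when partly closed and 43.5 mm when open. That is why the fingers passed over the 74 mm high tongue. I'll correct the grasp offset to about 52 mm and try again, checking the force after the pinch.

```bash
sed -i 's/\[:,2\]\*19,q/[:,2]*52,q/' h.py
python3 - <<'E'
from h import *
p,q=gripper_pose(lidG(0),0);print(p)
T=lambda a:.55*a/1.76
A=np.linspace(0,1.76,10)[1:]
ok=[ctrl.solve_ik(*gripper_pose(lidG(a),T(a))) is not None for a in A];print(ok)
ctrl.set_gripper(85);ctrl.move_linear(p,q,100,force_limit=15);st()
ctrl.set_gripper(20);st()
s=ctrl.state()
if s['gripper_width']>31 and all(ok):
    for a in A:
        ctrl.move_linear(*gripper_pose(lidG(a),T(a)),90);st()
    ctrl.hold(.3);st()
    shot('scene','s2.png')
E
```

```text
[444.04940941 -60.25075703  14.        ]
[True, True, True, True, True, True, True, True, True]
t 19.09 [444.7 -60.5  14.6] F [ 0.5 -0.2  0.6] w 84.8 ff 0.0
t 19.6 [444.2 -60.6  14.5] F [-2.9 -1.7  5.5] w 35.5 ff 60.1
t 20.14 [450.2 -61.5  48. ] F [-0.9 -4.2 -3.5] w 35.4 ff 60.7
t 20.69 [462.9 -63.5  80.9] F [-1.5 -4.7 -2. ] w 35.3 ff 61.8
t 21.24 [481.7 -66.3 111.3] F [-2.1 -6.2 -1.5] w 35.5 ff 64.2
t 21.8 [505.9 -70.1 138. ] F [-0.7 -6.5 -5. ] w 34.9 ff 65.6
t 22.37 [534.8 -74.5 160.2] F [-0.7 -8.1 -5.1] w 35.4 ff 66.4
t 22.93 [567.5 -79.6 177.3] F [-2.4 -8.7 -4.5] w 35.0 ff 67.2
t 23.5 [602.9 -85.1 188.6] F [-3.7 -8.7 -4.9] w 35.1 ff 68.3
t 24.07 [639.7 -90.8 193.7] F [ -3.3 -10.8  -3.5] w 35.4 ff 69.7
t 24.62 [676.4 -96.5 192.2] F [ -4.2 -13.   -2.5] w 35.0 ff 72.1
t 24.93 [676.3 -96.5 192.2] F [ -4.7 -12.5  -2.9] w 35.4 ff 72.0
```

The pinch is solid at 35.4 mm and 60 N, and the swing is done. Next I release, back off to the front, turn the hand half round so the camera stays clear of the lid, and look.

```bash
cat >> h.py <<'E'
def qf(yaw): return (R.from_quat(quat(yaw))*R.from_euler('z',np.pi)).as_quat()
E
python3 - <<'E'
from h import *
ctrl.set_gripper(85);st()
p=ctrl.state()['tool_pos'];ctrl.move_linear(p-IX*140,None,250)
ctrl.move_ptp(O-IX*40+Z*235,qf(YAW));st()
c=shot('wrist','w4.png');ctrl.move_linear(O+Z*235,None,200);c2=shot('wrist','w5.png');st();print(ctrl.state()['qpos'].round(2))
cv2.imwrite('pics/w45.png',cv2.resize(np.hstack([c['img'],c2['img']])[:,:,::-1],(800,300)))
E
```

```text
t 25.52 [678.  -94.  194.7] F [-0.   1.  -0.2] w 84.9 ff 0.0
t 28.77 [503.4 -68.9 234.8] F [ 0.7  0.5 -0. ] w 85.0 ff 0.0
t 29.22 [542.6 -74.6 234.6] F [-0.7  0.5  0.2] w 84.9 ff 0.0
[-0.28  0.02  1.69 -0.    1.44 -1.71]
```

View pics/w45.png

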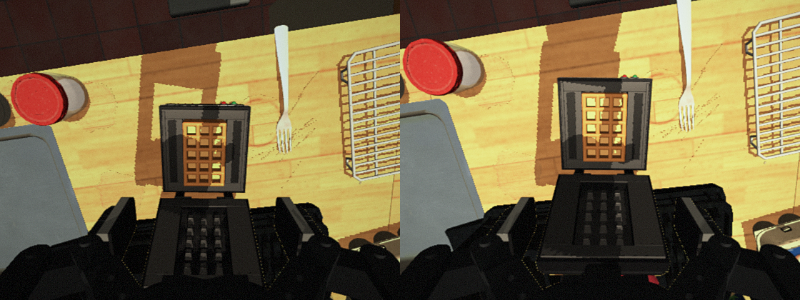

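The lid stands open and the waffle lies in its cavity at about (287,212) in w4 and (283,177) in w5, full-scale pixels. Now I'll measure it.

Run:
```python
from h import *
IY=np.array([-IX[1],IX[0],0]);rays=[]
for f,box in(('w4',(160,260,235,335)),('w5',(118,232,235,330))):
    c=dict(np.load(f'pics/{f}.npz'));hsv=cv2.cvtColor(c['img'],cv2.COLOR_RGB2HSV)
    m=np.zeros((420,560),np.uint8);a,b,l,r=box
    m[a:b,l:r]=((hsv[...,1]>90)&(hsv[...,2]>45)&(hsv[...,0]<30))[a:b,l:r]*255
    m=cv2.morphologyEx(m,cv2.MORPH_CLOSE,np.ones((9,9)));m=cv2.morphologyEx(m,cv2.MORPH_OPEN,np.ones((5,5)))
    k=max(cv2.findContours(m,0,2)[0],key=cv2.contourArea);rc=cv2.minAreaRect(k)
    bp=cv2.boxPoints(rc);bp=bp[np.lexsort((bp[:,0],(bp[:,1]>rc[0][1])))]
    P=cloud(c);zz=P[m>0][:,2];print(f,rc,'z pct',np.percentile(zz,[5,50,90,98]).round(1))
    rays.append([ray(c,*q) for q in bp])
    W=np.array([onz(c,*q,69) for q in bp]);print(((W-O)@np.c_[IX,IY]).round(1).tolist(),W.mean(0).round(1))
for a,b in zip(*rays):
    p,e=tri(a,b);print(p.round(1),round(e,1),((p-O)@IX).round(1),((p-O)@IY).round(1))
# rack from top camera: mean of corner pixels, and fork etc from t0
a=dict(np.load('pics/t0.npz'));P=cloud(a);z=P[...,2]
m=((z>15)&(z<32)).astype(np.uint8);m[:150]=0;m[260:]=0;m[:,:130]=0;m[:,212:]=0
pts=P[m>0][:,:2].astype(np.float32);print('rack',cv2.minAreaRect(pts),len(pts),np.percentile(P[m>0][:,2],[50,90]))
```

```text
w4 ((286.0, 213.0), (92.0, 62.0), 90.0) z pct [54.3 68.3 69.8 70.6]
[[-55.3, -32.4], [-55.3, 29.9], [46.9, -35.5], [46.9, 32.7]] [538.7 -75.4  69. ]
w5 ((286.0, 177.5), (97.0, 64.0), 90.0) z pct [54.4 68.4 69.9 70.6]
[[-52.6, -32.3], [-52.6, 29.8], [48.0, -35.4], [48.0, 32.7]] [540.6 -75.7  69. ]
[ 487.9 -101.7   44.6] 0.1 -50.7 -34.7
[497.5 -35.7  44.8] 0.1 -50.7 32.0
[ 588.9 -118.3   59. ] 0.1 51.8 -36.5
[599.  -48.9  59.2] 0.0 51.7 33.7
rack ((528.0697631835938, 251.91258239746094), (214.72203063964844, 175.67059326171875), 5.17405891418457) 1765 [22.82430659 25.47617642]
```

The waffle top is at z = 69 and its centre about 1 mm to -y and -x of the iron origin. The rack centre is at about (527,250) with yaw about 0.085, and its wires are at 23–25 mm. I'll descend, half close, and check the side gaps before gripping.

Run:
```python
from h import *
IY=np.array([-IX[1],IX[0],0]);g=O-IX*1.5-IY*1.2
ctrl.move_linear(g+Z*60,None,250);print(ctrl.move_linear(g+Z*19.5,None,60,force_limit=10))
ctrl.set_gripper(70);st()
c=shot('wrist','w6.png');P=cloud(c)
D=P-g;x,y,z=D@IX,D@IY,P[...,2]
for lo,hi in((-45,-15),(-12,12)):
  m=(z>66)&(z<71)&(x>lo)&(x<hi)&(abs(y)<40);print('waffle y',np.percentile(y[m],[1,3,97,99]).round(1),m.sum())
m=(z>56)&(z<110)&(abs(x)<16)
for s in(1,-1):
  k=m&(s*y>33)&(s*y<50)&(z>75);print('pad y',s,np.percentile(y[k],[2,50,98]).round(1),'x',np.percentile(x[k],[2,98]).round(1),k.sum())
cv2.imwrite('pics/w6c.png',cv2.imread('pics/w6.png'))
```

```text
False
t 31.19 [541.6 -75.7  19.9] F [ 0.2  0.2 -1.2] w 70.3 ff 0.0
waffle y [-30.8 -30.   29.8  30.7] 6482
waffle y [-35.7 -34.9  34.9  35.9] 5928
pad y 1 [34.6 38.8 49. ] x [-12.4   9.6] 3463
pad y -1 [-49.  -38.9 -34.7] x [-12.3   9.7] 3478
```

View pics/w6c.png

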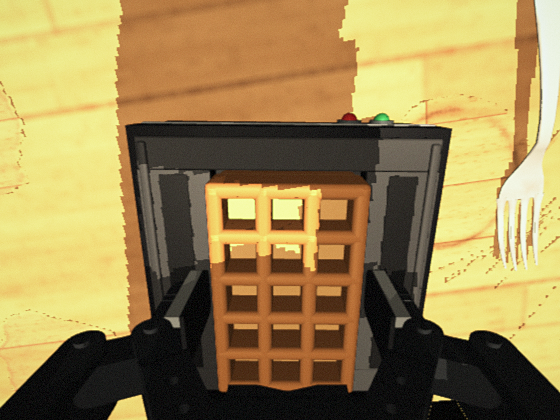

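The waffle sits centred between the pads, with its top at rows 185–390 and edges at columns 208 and 368, and the gaps are equal. Grip and lift.

Run:
```python
from h import *
ctrl.set_gripper(61);st()
p=ctrl.state()['tool_pos'];s=ctrl.state()
if s['gripper_width']>60.5 and s['finger_force']>3:
    ctrl.move_linear(p+Z*8,None,30);st();ctrl.move_linear(p+Z*45,None,60);ctrl.hold(.15);st()
    ctrl.move_linear(p+Z*105,None,150);st()
    q=qf(.085);ctrl.move_linear([527,250,p[2]+105],q,150);st()
    c=shot('wrist','w7.png');P=cloud(c);print('waffle z in hand',np.percentile(P[150:300,215:350,2],[5,50,95]).round(1))
    z=P[...,2];m=((z>18)&(z<32)).astype(np.uint8);pts=P[m>0][:,:2].astype(np.float32);print('rack pts',pts.min(0),pts.max(0),len(pts))
```

```text
t 31.48 [541.8 -75.8  20.1] F [-0.6  0.8  3.8] w 61.8 ff 52.8
t 31.92 [541.6 -75.8  28.1] F [-0.1 -0.2 -0.9] w 62.0 ff 52.8
t 32.83 [541.3 -75.7  64.5] F [-0.4 -0.4 -0.9] w 61.8 ff 52.8
t 33.38 [541.5 -75.7 124.6] F [-0.1  0.1 -1. ] w 62.1 ff 52.8
t 35.71 [527.1 249.4 125.1] F [-0.2 -1.4 -1. ] w 62.0 ff 52.8
waffle z in hand [1.000e-01 1.700e+02 1.749e+02]
rack pts [416.3455   -17.765186] [787.13245 341.86096] 11970
```

View pics/w7.png

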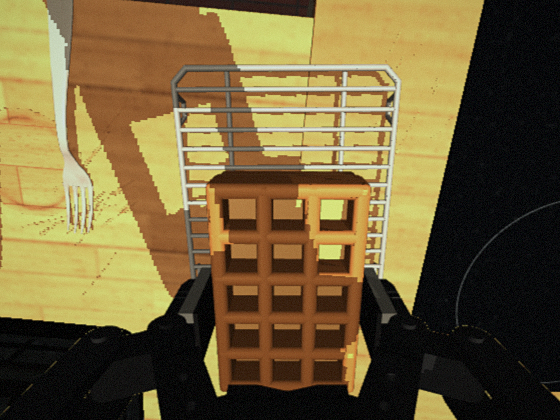

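The waffle is held level with its top at z = 174, so its underside is at 142. The rack's near corners are at (180,68) and (392,67). I'll check the centre from those, then lower gently.

Run:
```python
from h import *
c=dict(np.load('pics/w7.npz'))
a,b=onz(c,178,67,24),onz(c,396,67,24);y=(b-a)/np.linalg.norm(b-a);xa=np.array([-y[1],y[0],0]);xa*=np.sign(xa[0])
C=(a+b)/2+xa*105;print(a.round(1),b.round(1),np.linalg.norm(b-a).round(1),'centre',C.round(1),'yaw',np.arctan2(xa[1],xa[0]).round(3))
p=ctrl.state()['tool_pos']
t=np.array([527,250.]) if np.linalg.norm(C[:2]-[527,250])>15 else (C[:2]+[527,250])/2
print(t)
ctrl.move_linear([*t,45],None,130)
print(ctrl.move_linear([*t,5.5],None,25,force_limit=4));st()
```

```text
[431.6 159.5  24. ] [418.  321.2  24. ] 162.3 centre [529.4 249.1  24. ] yaw 0.084
[528.20372365 249.56582718]
True
t 37.92 [528.1 249.5   7. ] F [-0.2 -0.2  4.5] w 62.1 ff 53.4
```

Contact came at TCP z = 7.0, exactly as predicted. Now I release, go straight up, and check.

Run:
```python
from h import *
p=ctrl.state()['tool_pos'];ctrl.set_gripper(85);st()
ctrl.move_linear(p+Z*190,None,150);st()
c=shot('wrist','w8.png');P=cloud(c);hsv=cv2.cvtColor(c['img'],cv2.COLOR_RGB2HSV);z=P[...,2]
C=np.array([528.5,249.5]);d=np.linalg.norm(P[...,:2]-C,axis=-1);m=(z>50)&(z<62)&(d<75)
r=cv2.minAreaRect(P[m][:,:2].astype(np.float32));A=np.c_[P[m][:,:2]-C,np.ones(m.sum())];f=np.linalg.lstsq(A,P[m][:,2],rcond=None)[0]
print('waffle',r,'top z',np.median(P[m][:,2]),'slope',f.round(3))
s=shot('scene','s3.png')
```

```text
t 38.29 [526.6 249.1   5.4] F [0.6 0.2 0.8] w 84.9 ff 0.0
t 39.72 [527.4 249.3 195.6] F [ 0.3 -0.4 -0.7] w 85.2 ff 0.0
waffle ((527.74951171875, 249.42555236816406), (99.7587890625, 62.988224029541016), 4.486888408660889) top z 55.91076074367976 slope [-2.0000e-03 -1.0000e-03  5.5703e+01]
```

View pics/s3.png

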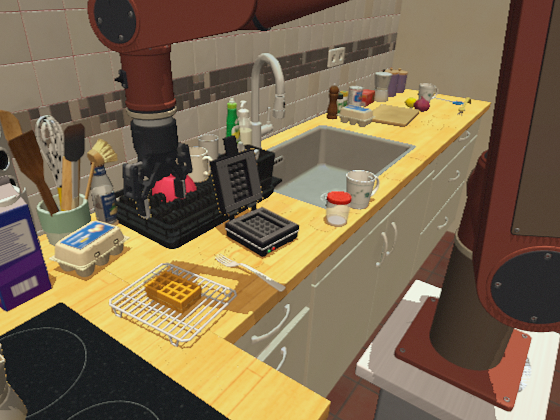

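The scene view shows the waffle flat on the rack at (173,290), the lid open at (237,185), and the fork, jar and mug where they were. The hand is clear.

```bash
python3 -c "
from station import ctrl
print(ctrl.close_job())"
```

```text
the job is handed in; nothing more can be done
None
```

The job is handed in at about 40 s of the 51 s limit: the lid stands open, the waffle lies level in the middle of the rack, and the fork, jar and mug look unmoved; the first pinch on the lid grip missed because the fingertips sit about 33 mm short of the reported TCP, and a corrected second try worked.

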